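# Fetch the culture flask from behind the bottles

### The arm

A 7-joint arm with a two-finger parallel gripper is mounted at the origin on the work surface. World frame = base frame: x ahead of the robot, y to its left, z up, the work surface at z = 0. Lengths are in m, angles in rad, forces in N, time in s.
With the tool pointing down it reaches from about 0.4 to 0.875 m from the base axis. Payload 19.3 kg.
Tool frame: the origin (TCP) lies at the very end of the fingers, on their centre line; the grasp point (between the pads) lies 19 mm behind it; z points along the fingers, y is the line along which they close (so a half turn about z gives the same grasp; the last joint's range is limited). The gripper opens to 85 mm and grips with 20 to 120 N. Pads are 22 mm wide; open, the fingers measure 114 mm over their backs; the gripper's body (76 mm by 85 mm) begins 54 mm behind the grasp point. The pads swing forward as they close: fully open they stand 13 mm farther back than shut.
Start: joints at [1.117, 0.521, -0.036, 1.599, 0.021, 1.021, -0.113], TCP at [0.234, -0.58, 0.231] pointing down, gripper open.
Joint ranges: [-2.91, 2.91], [-0.3, 2.13], [-1.5, 1.42], [0.17, 2.43], [-1.26, 4.41], [0.16, 1.93], [-2.52, 2.52]. Speed limits (rad/s): [1.89, 1.89, 2.39, 2.39, 3.01, 3.01, 3.01].

### API

Orientations are given as [roll, pitch, yaw] about the fixed x, y, z axes, in that order (R = Rz(yaw) Ry(pitch) Rx(roll)).
In Python, from workcell import bot gives the robot as it stands.
- The arm moves only by the shell command python3 -m crank 'ROWS' [FORCE]. ROWS is a JSON object of lists of equal length, an entry for each row: "travel": the shift along the world's x, y, z in cm, a list of three; "turn": the turn, a rotation vector about the world's x, y, z in degrees, a list of three; "gripper": the closure, from 0 (fully open) to 1 (shut). A call has exactly 5 rows; each row is the pose to reach, as a shift and turn from the pose commanded when the call began; what a row does not reach only later rows make up. A row lasts 1/10 s, in which the tool goes at most 50 mm and 8.59 degrees, less where a joint would pass 70% of its speed; a pose out of reach is approached as far as the arm can. A call with a gripper value outside its range is refused whole. The fingers move at their own pace and stop on an object; FORCE is the grip in N (left out, the last holds). Time passes only in rows, so rows that repeat a pose let the fingers close, or fill a call up. It gives the time, the measured TCP pose, the force, the opening and the grip force at its end, in the units of the state.
- bot.observe(): the state, without advancing time (a new reading comes with each control period).
- bot.grab_frame(name): name is "side" or "top" or "wrist"; returns a dict with "pixels" (384x512x3 uint8, red, green, blue), "fx", "fy", "cx", "cy" (pixels), "extrinsics" (4x4, takes a point from world to camera coordinates). Camera axes: x right, y down, z forward; pixel columns grow to the right and rows downward; lengths in m; the calibration is good to about 2 mm. A picture is of the moment at which its call begins. There is no depth.
- bot.job_done(): hands the job in; it is judged then, once.
The state is a dict: "clock": time; "qpos": joint angles; "qd": joint speeds; "joint_efforts": joint torques, N m; "position": TCP position; "tool_rot": TCP orientation; "force": force on the tool from outside, world axes, zero at the start; "moment": the same for the moment, N m; "grip_width": finger opening in m; "finger_force": force on a finger pad.
Only numpy, scipy, OpenCV 4.12 (cv2) and the standard library are available. Lean on these libraries where they do the work, as an engineer would, in place of code of your own. Each camera call takes 0.05 s, during which the arm holds its last target. There are 200 camera calls.

### The job

The culture flask lies at the back of the steel tray behind a row of three containers. Stand all three upright on the empty white side tray, then lift the flask out, keep it level and set it down gently on the imager, centred over the round window and lengthwise along the stage (cap at either end). Then put each container back upright in the place where it stood in the steel tray, without shifting the dish stack, the slide case or the timer.

Things in the scene. Friction and masses are not known exactly. Their poses are not given: they have to be found in the camera images.
- tray: Shallow stainless-steel tray, fixed, 176 mm (its x) by 280 mm (its y), rim 14 mm high, walls and floor 3 mm thick. Origin at the centre of its underside (inner floor 3 mm above); x points from its front (robot side) to its back. The three containers stand in a row along y, 70 mm apart, about 44 mm in front of the origin; the flask lies behind them.
- side_tray: Empty shallow white plastic tray, fixed, 270 mm (its x) by 120 mm (its y), rim 12 mm high, walls and floor 3 mm thick. Origin at the centre of its underside (inner floor 3 mm above). It lies on the left or the right of the steel tray, roughly end-on to the robot. Three containers fit in it side by side along x, about 84 mm apart.
- imager: Compact live-cell imager, fixed: a white box 170 mm (its x) by 110 mm (its y), 75 mm high, with a flat black stage as its top. The round glass window, flush with the stage, is in its middle, 75 mm straight above the origin, which is the centre of the underside; the stage's long direction is x. On the left or the right of the steel tray, on the side where the side tray is not.
- square_bottle: Square clear-plastic bottle with a white screw cap: body 52 x 52 mm with rounded corners and straight sides up to 78 mm, then a shoulder; cap 38 mm across, top at 112 mm. 0.12 to 0.24 kg. Origin at the centre of its underside, z up; x and y are square to its flat sides. It starts with its sides within 0.1 rad of the steel tray's x and y.
- round_bottle: Round clear-glass bottle with a white screw cap: 56 mm in diameter with straight sides up to 72 mm, then a shoulder; cap 35 mm across, top at 108 mm. 0.14 to 0.28 kg. Origin at the centre of its underside, z up.
- jar: Wide-mouthed white plastic jar, lower than the bottles: body 58 mm in diameter up to 62 mm, lid 60 mm in diameter from 64 mm to the top at 85 mm. 0.1 to 0.21 kg. Origin at the centre of its underside, z up.
- flask: Clear plastic cell-culture flask lying flat: body 60 mm (its x) by 100 mm (its y), 30 mm high, with a short neck and a blue cap 27 mm across at its +y end, reaching 84 mm from the origin. Origin at the centre of the body's underside, z up. 0.07 to 0.14 kg. It starts with y along the steel tray's y, about 10 mm behind the row of containers: fingers do not fit between.
- dishes: Stack of three small clear dishes at the back of the steel tray, beyond the flask's cap: 41 mm across, 36 mm high, origin at the centre of its underside. Not part of the job: leave it alone.
- slide_case: Flat black case for slides, 45 x 85 x 14 mm, lying on the bench in front of the steel tray; origin at the centre of its underside. Leave it alone.
- timer: White bench timer, 62 mm square and 18 mm high, lying beyond the trays to the left; origin at the centre of its underside. Leave it alone.
Mind the look-alikes: they are no part of the job. Leave any blue look-alike of the square_bottle alone.

How it is judged:
By the outcome, as a careful person would: the job done as asked, in the order asked, and still so for the second after the job is handed in, with the robot touching nothing.
It also fails if it takes over 141 s, if anything falls off the work surface, if the arm or the gripper's body presses on something with over 40 N, if the wrist force passes 120 N, or if a joint passes its speed limit or range.

## Working session

There is one attempt and no reset: what is moved stays moved. The work goes in short steps, Python scripts to look and compute and a shell command to move; the robot and the scene stay as the last step left them, time stands still between calls to the robot, and variables do not carry over. Pictures are saved under pics/ and viewed, at most 14 in all, crops included, and the job is handed in when it is done.

```bash
mkdir -p pics; ls; cat > h.py <<'E'
import numpy as np,cv2
from workcell import bot
def snap(n,f):
    d=bot.grab_frame(n); cv2.imwrite('pics/'+f,cv2.cvtColor(d['pixels'],cv2.COLOR_RGB2BGR)); 
    np.savez('pics/'+f+'.npz',**d); return d
def load(f): return np.load('pics/'+f+'.npz')
def unproj(d,u,v,z):
    E=d['extrinsics'];R=E[:3,:3];t=E[:3,3];c=-R.T@t
    r=R.T@np.array([(u-d['cx'])/d['fx'],(v-d['cy'])/d['fy'],1]);return c+r*(z-c[2])/r[2]
def proj(d,p):
    E=d['extrinsics'];q=E[:3,:3]@np.asarray(p,float)+E[:3,3];return np.array([d['fx']*q[0]/q[2]+d['cx'],d['fy']*q[1]/q[2]+d['cy']])
E
python3 - <<'E'
from h import *
print(bot.observe())
for n in('top','side'):
    d=snap(n,n+'0.png'); E=d['extrinsics']; print(n,d['fx'],d['cx'],d['cy'],-E[:3,:3].T@E[:3,3],E[:3,:3].round(3))
    cv2.imwrite(f'pics/{n}0b.png',cv2.resize(cv2.imread(f'pics/{n}0.png'),(800,600),interpolation=cv2.INTER_CUBIC))
E
```

```text
pics
{'clock': 0.0, 'qpos': array([ 1.11683281,  0.52200861, -0.03632357,  1.60001642,  0.02121292,
        1.02108876, -0.11275734]), 'qd': array([-0.00012849,  0.00059513, -0.00078467, -0.00079975, -0.00064402,
       -0.0004089 , -0.00103959]), 'joint_efforts': array([-2.76995488e-04, -9.27118850e+01,  1.97956301e+00, -3.69945467e+01,
        1.76566100e-02,  8.04714829e-03, -1.91784370e-04]), 'position': array([ 0.23384045, -0.57923902,  0.23072613]), 'tool_rot': array([-3.14046080e+00,  9.40130095e-05,  3.83799843e-01]), 'force': array([-0.54443002,  0.11649665,  0.10752937]), 'moment': array([-0.02802318, -0.02105558, -0.06141729]), 'finger_force': 0.0, 'grip_width': 0.08522606823235783}
top 402.78152814865007 258.79702972037666 187.332240847687 [0.35156496 0.01109815 0.97798854] [[-0.074 -0.997  0.004]
 [-0.975  0.071 -0.208]
 [ 0.207 -0.019 -0.978]]
side 347.3119354098115 258.245549421001 190.83496309170116 [0.28776728 0.56725772 0.64871975] [[-0.892 -0.452  0.   ]
 [-0.313  0.617 -0.722]
 [ 0.326 -0.645 -0.691]]
```

View pics/top0b.png

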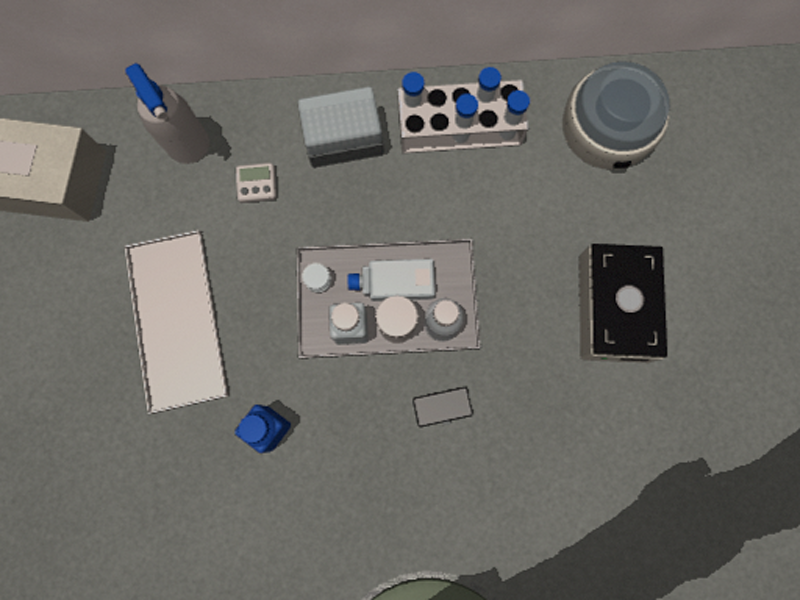

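View pics/side0b.png

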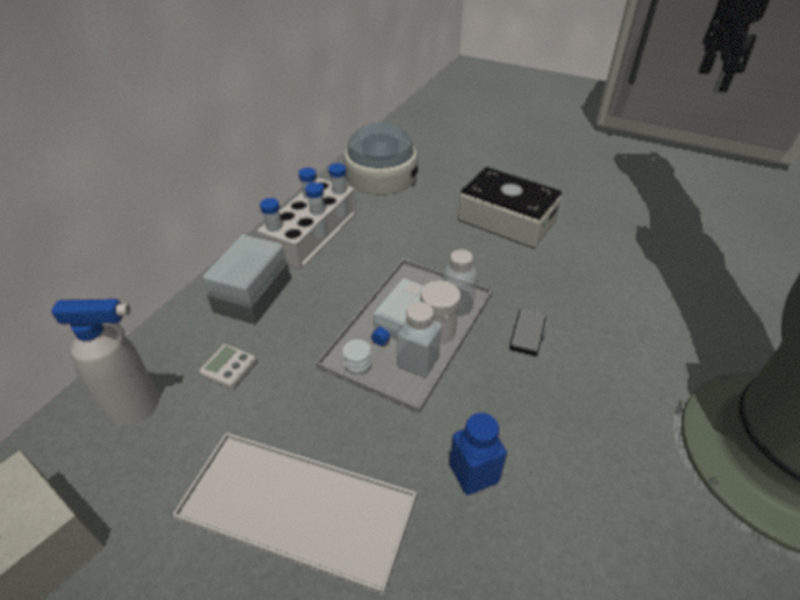

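The top view, at 800 px scale, shows:
- **Square bottle:** cap at (345,317).
- **Jar:** lid at (397,316).
- **Round bottle:** cap at (446,314).
- **Flask:** body at (402,279), with its cap to the left.
- **Dishes:** at (317,277).
- **Side tray:** on the left.
- **Imager:** window at (629,299).
- **Blue bottle look-alike:** at (262,428).

The side view agrees with this.

```bash
python3 - <<'E'
from h import *
d=load('top0.png'); s=1.5625
im=cv2.imread('pics/top0.png')
cv2.imwrite('pics/c1.png',cv2.resize(im[145:240,183:316],None,fx=6,fy=6,interpolation=cv2.INTER_CUBIC))
def P(n,u,v,z): 
    p=unproj(d,(u+.5)/s-.5,(v+.5)/s-.5,z); print(n,p.round(4)); return p
P('sq',345,317,.115);P('jar',397,316,.088);P('rb',446,314,.111);P('flask',402,279,.033);P('win',629,299,.075);P('dish',317,277,.039);P('blue',262,428,.112)
T=[P('t',u,v,.014) for u,v in((299,248),(471,240),(479,349),(300,357))]
S=[P('s',u,v,.012) for u,v in((126,245),(200,233),(227,397),(149,412))]
I=[P('i',u,v,.075) for u,v in((592,244),(662,246),(665,357),(592,356))]
for Q in(T,S,I):
    print(np.mean(Q,0),[np.linalg.norm(Q[i]-Q[(i+1)%4]).round(3) for i in range(4)],[np.degrees(np.arctan2(*(Q[(i+1)%4]-Q[i])[[1,0]])).round(1) for i in range(4)])
E
```

```text
sq [0.5065 0.0794 0.115 ]
jar [0.5074 0.0071 0.088 ]
rb [ 0.5012 -0.0614  0.111 ]
flask [ 0.5742 -0.005   0.033 ]
win [ 0.5101 -0.334   0.075 ]
dish [0.5854 0.1248 0.039 ]
blue [0.3641 0.199  0.112 ]
t [0.641  0.1543 0.014 ]
t [ 0.6344 -0.1197  0.014 ]
t [ 0.4598 -0.1153  0.014 ]
t [0.4676 0.1595 0.014 ]
s [0.6665 0.4289 0.012 ]
s [0.678  0.3114 0.012 ]
s [0.4153 0.2723 0.012 ]
s [0.4016 0.3897 0.012 ]
i [ 0.5972 -0.2912  0.075 ]
i [ 0.5866 -0.3951  0.075 ]
i [ 0.4219 -0.3731  0.075 ]
i [ 0.431  -0.2685  0.075 ]
[0.55070728 0.01966405 0.014     ] [np.float64(0.274), np.float64(0.175), np.float64(0.275), np.float64(0.174)] [np.float64(-91.4), np.float64(178.6), np.float64(88.4), np.float64(-1.7)]
[0.54037155 0.3505969  0.012     ] [np.float64(0.118), np.float64(0.266), np.float64(0.118), np.float64(0.268)] [np.float64(-84.4), np.float64(-171.5), np.float64(96.7), np.float64(8.4)]
[ 0.5091569  -0.33198269  0.075     ] [np.float64(0.104), np.float64(0.166), np.float64(0.105), np.float64(0.168)] [np.float64(-95.9), np.float64(172.4), np.float64(85.0), np.float64(-7.8)]
```

View pics/c1.png

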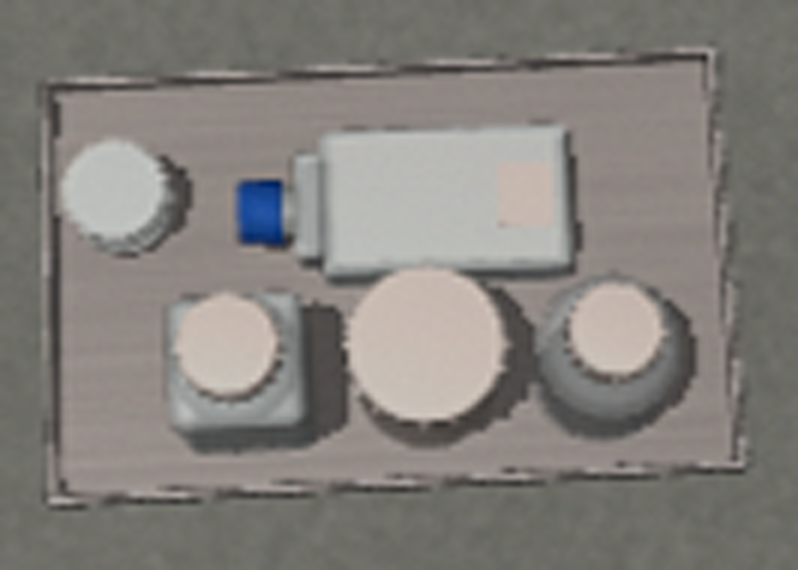

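The crop (6x) confirms the layout: square cap centre (227,342), jar lid (426,343), round cap (614,328), flask top about (447,197) with its cap to the left, and dishes at (115,190).

```bash
python3 - <<'E'
from h import *
d=load('top0.png')
def C(n,u,v,z): print(n,unproj(d,183+(u+.5)/6-.5,145+(v+.5)/6-.5,z).round(4))
C('sqcap',227,342,.115);C('jar',426,343,.088);C('rb',614,328,.111)
for u,v in((322,132),(568,126),(574,262),(326,270)):C('fl',u,v,.033)
C('flcap',261,213,.030)
for u,v in((44,84),(714,52),(742,465),(54,503)):C('tray',u,v,.014)
d=load('side0.png');s=1.5625
def P(n,u,v,z): print(n,unproj(d,(u+.5)/s-.5,(v+.5)/s-.5,z).round(4))
P('sq',420,315,.115);P('jar',441,296,.088);P('rb',461,257,.111);P('win',511,190,.075)
for u,v in((490,169),(560,186),(537,217),(459,197)):P('im',u,v,.075)
for u,v in((227,437),(415,493),(385,587),(178,515)):P('st',u,v,.012)
E
python3 -m crank '{"travel":[[2,4.2,0],[4,8.4,0],[6.3,12.6,0],[8.6,16.8,0],[11,21,0]],"turn":[[0,0,8],[0,0,16],[0,0,24],[0,0,32],[0,0,40]],"gripper":[0,0,0,0,0]}' 40
```

```text
sqcap [0.509  0.0797 0.115 ]
jar [0.5081 0.0077 0.088 ]
rb [ 0.5046 -0.0609  0.111 ]
fl [0.6072 0.0433 0.033 ]
fl [ 0.6025 -0.0561  0.033 ]
fl [ 0.5463 -0.0538  0.033 ]
fl [0.5502 0.0452 0.033 ]
flcap [0.5761 0.07   0.03  ]
tray [0.6412 0.1574 0.014 ]
tray [ 0.6348 -0.1206  0.014 ]
tray [ 0.4624 -0.1153  0.014 ]
tray [0.4674 0.16   0.014 ]
sq [0.5048 0.089  0.115 ]
jar [0.505  0.0145 0.088 ]
rb [ 0.5043 -0.0576  0.111 ]
win [ 0.5107 -0.3317  0.075 ]
im [ 0.5743 -0.3872  0.075 ]
im [ 0.4301 -0.3886  0.075 ]
im [ 0.4396 -0.2674  0.075 ]
im [ 0.591  -0.2637  0.075 ]
st [0.6781 0.3202 0.012 ]
st [0.4189 0.2773 0.012 ]
st [0.4008 0.3891 0.012 ]
st [0.6599 0.4305 0.012 ]
clock: 0.6
position: [0.3444, -0.3677, 0.2313]
tool_rot: [-3.141, 0.0, 1.087]
force: [1.6, -0.7, 0.5]
grip_width: 0.0856
finger_force: 0.0
```

```bash
python3 -m crank '{"travel":[[2,4,1],[4,8,2],[6,12,3],[8,16,4],[9.8,19.8,5]],"turn":[[0,0,5],[0,0,10],[0,0,16],[0,0,21],[0,0,26.2]],"gripper":[0,0,0,0,0]}' && python3 -m crank '{"travel":[[2,4,0.5],[4,8,1],[5,12,1],[6.5,16,1],[6.5,17.8,1]],"turn":[[0,0,0],[0,0,0],[0,0,0],[0,0,0],[0,0,0]],"gripper":[0,0,0,0,0]}'; python3 - <<'E'
from h import *
d=snap('wrist','w1.png');E=d['extrinsics'];print(-E[:3,:3].T@E[:3,3],E[:3,:3].round(2),bot.observe()['position'])
cv2.imwrite('pics/w1b.png',cv2.resize(cv2.imread('pics/w1.png'),(800,600),interpolation=cv2.INTER_CUBIC))
E
```

```text
clock: 1.1
position: [0.4425, -0.1696, 0.2817]
tool_rot: [-3.142, 0.0, 1.543]
force: [0.7, -0.1, 0.2]
grip_width: 0.0849
finger_force: 0.0
clock: 1.6
position: [0.5078, 0.0103, 0.2911]
tool_rot: [3.141, -0.002, 1.543]
force: [-0.8, -1.1, -0.2]
grip_width: 0.0856
finger_force: 0.0
[0.51087114 0.08862489 0.43363716] [[ 1.   -0.03 -0.  ]
 [-0.03 -0.95  0.3 ]
 [-0.01 -0.3  -0.95]] [0.50712109 0.01182993 0.29114487]
```

View pics/w1b.png

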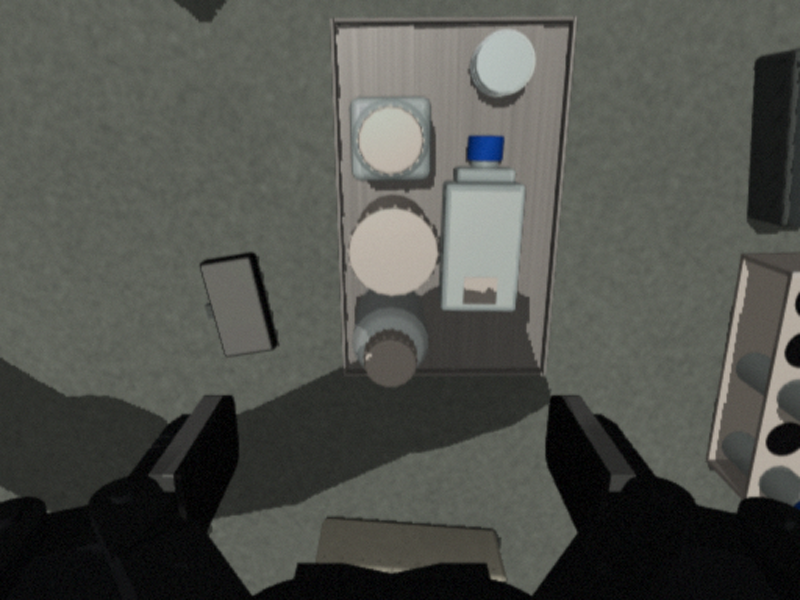

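The wrist view shows square cap (391,140), jar lid (393,251), round cap (390,360), flask corners (445,184)–(516,310), and tray corners (333,20), (575,19), (545,374), (346,372). The square bottle looks aligned with the camera.

```bash
python3 - <<'E'
from h import *
d=load('w1.png');s=1.5625
def P(n,u,v,z): p=unproj(d,(u+.5)/s-.5,(v+.5)/s-.5,z);print(n,p.round(4));return p
P('sq',391,140,.115);P('jar',393,251,.088);P('rb',390,360,.111)
F=[P('fl',u,v,.033) for u,v in((445,184),(523,184),(516,310),(443,309))];print(np.mean(F,0))
T=[P('tr',u,v,.014) for u,v in((333,20),(575,19),(545,374),(346,372))];print(np.mean(T,0))
for u,v in((352,98),(430,98),(430,178),(353,178)): P('sqb',u,v,.078)
P('dish',505,63,.039)
P('case',238,305,.014)
E
```

```text
sq [0.5103 0.0823 0.115 ]
jar [0.5096 0.0114 0.088 ]
rb [ 0.5057 -0.0566  0.111 ]
fl [0.5491 0.0485 0.033 ]
fl [0.6066 0.0469 0.033 ]
fl [ 0.6056 -0.0514  0.033 ]
fl [ 0.5477 -0.0489  0.033 ]
[ 0.57727527 -0.00123258  0.033     ]
tr [0.4714 0.163  0.014 ]
tr [0.6427 0.1588 0.014 ]
tr [ 0.6376 -0.1172  0.014 ]
tr [ 0.4659 -0.1105  0.014 ]
[0.55439194 0.02350636 0.014     ]
sqb [0.4866 0.1075 0.078 ]
sqb [0.5353 0.1061 0.078 ]
sqb [0.535  0.0571 0.078 ]
sqb [0.4848 0.0585 0.078 ]
dish [0.5892 0.1289 0.039 ]
case [ 0.3797 -0.0472  0.014 ]
```

```bash
Z='[0,0,0]'; python3 -m crank '{"travel":[[0,3.5,0],[0.2,7.1,0],[0.2,7.1,-4],[0.2,7.1,-8],[0.2,7.1,-12]],"turn":[[0,0,0],[0,0,0],[0,0,0],[0,0,0],[0,0,0]],"gripper":[0,0,0,0,0]}' 40 | head -2; python3 -m crank '{"travel":[[0,0,-4],[0,0,-7],[0,0,-10],[0,0,-12],[0,0,-12.4]],"turn":[[0,0,0],[0,0,0],[0,0,0],[0,0,0],[0,0,0]],"gripper":[0,0,0,0,0]}';python3 -m crank '{"travel":[[0,0,0],[0,0,0],[0,0,0],[0,0,0],[0,0,0]],"turn":[[0,0,0],[0,0,0],[0,0,0],[0,0,0],[0,0,0]],"gripper":[0.2,0.5,1,1,1]}'
```

```text
clock: 2.15
position: [0.5087, 0.0773, 0.1699]
clock: 2.65
position: [0.5077, 0.077, 0.0452]
tool_rot: [-3.138, 0.001, 1.539]
force: [0.2, 0.1, -0.5]
grip_width: 0.0851
finger_force: 0.0
clock: 3.15
position: [0.5096, 0.0775, 0.0485]
tool_rot: [3.14, -0.0, 1.539]
force: [-2.4, 0.5, 7.6]
grip_width: 0.0514
finger_force: 41.5
```

```bash
python3 -m crank '{"travel":[[0,0,2],[0,0,5],[0,0,8],[0,0,11],[1,2,13]],"turn":[[0,0,0],[0,0,0],[0,0,0],[0,0,0],[0,0,0]],"gripper":[1,1,1,1,1]}' 40 ; python3 -m crank '{"travel":[[1,3,0],[2.5,7,0],[4.2,11,0],[5.9,15,0],[7.6,19,0]],"turn":[[0,0,0],[0,0,0],[0,0,0],[0,0,0],[0,0,0]],"gripper":[1,1,1,1,1]}';python3 -m crank '{"travel":[[1.5,3,0],[2.5,5.5,0],[3.2,7.2,0],[3.4,7.5,-2],[3.4,7.5,-5]],"turn":[[0,0,0],[0,0,0],[0,0,0],[0,0,0],[0,0,0]],"gripper":[1,1,1,1,1]}'; python3 - <<'E'
from h import *
d=snap('side','s1.png')
cv2.imwrite('pics/s1b.png',cv2.resize(cv2.imread('pics/s1.png')[150:384,60:400],None,fx=2.3,fy=2.3,interpolation=cv2.INTER_CUBIC))
E
```

```text
clock: 3.65
position: [0.519, 0.0953, 0.1801]
tool_rot: [3.14, 0.001, 1.536]
force: [0.9, 0.2, -2.2]
grip_width: 0.0516
finger_force: 42.8
clock: 4.15
position: [0.5956, 0.2889, 0.1783]
tool_rot: [3.141, -0.0, 1.539]
force: [1.0, -0.4, -1.9]
grip_width: 0.0516
finger_force: 42.8
clock: 4.65
position: [0.6296, 0.3632, 0.128]
tool_rot: [3.139, -0.002, 1.54]
force: [0.6, -0.3, -2.6]
grip_width: 0.0516
finger_force: 42.8
```

View pics/s1b.png

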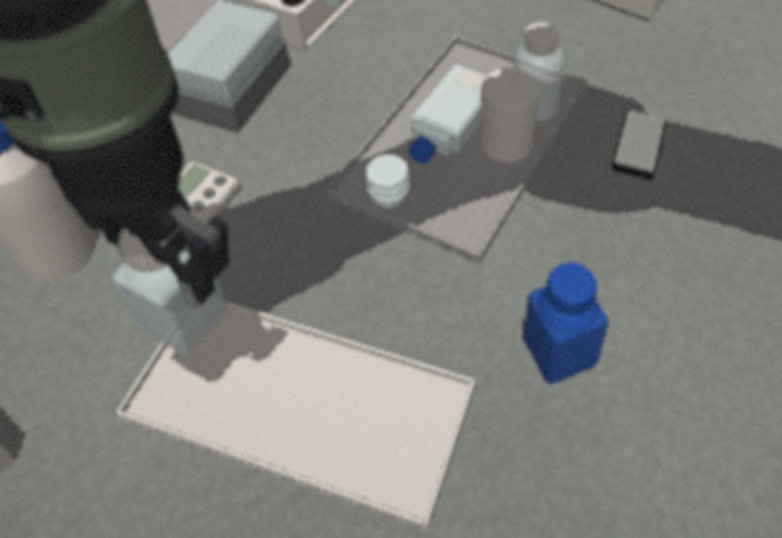

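The bottle hangs level above the far end of the white tray (crop px 175,300), so I lower and release it there, then fetch the jar.

```bash
python3 -m crank '{"travel":[[0,0,-3],[0,0,-5.5],[0,0,-7],[0,0,-7.6],[0,0,-7.8]],"turn":[[0,0,0],[0,0,0],[0,0,0],[0,0,0],[0,0,0]],"gripper":[1,1,1,1,1]}' 40 ; python3 -m crank '{"travel":[[0,0,-0.1],[0,0,-0.1],[0,0,-0.1],[0,0,-0.1],[0,0,-0.1]],"turn":[[0,0,0],[0,0,0],[0,0,0],[0,0,0],[0,0,0]],"gripper":[0.8,0.5,0.2,0,0]}';python3 -m crank '{"travel":[[0,0,2],[0,0,5],[0,0,9],[0,0,13],[0,-3,16]],"turn":[[0,0,0],[0,0,0],[0,0,0],[0,0,0],[0,0,0]],"gripper":[0,0,0,0,0]}'
```

```text
clock: 5.2
position: [0.6291, 0.3622, 0.0495]
tool_rot: [-3.142, -0.0, 1.539]
force: [0.3, -1.0, -1.3]
grip_width: 0.0512
finger_force: 42.8
clock: 5.7
position: [0.6292, 0.3626, 0.0487]
tool_rot: [3.141, -0.0, 1.539]
force: [0.3, -0.2, -0.4]
grip_width: 0.0853
finger_force: 0.0
clock: 6.2
position: [0.6278, 0.3366, 0.2127]
tool_rot: [3.14, -0.004, 1.544]
force: [0.5, -0.4, 0.0]
grip_width: 0.085
finger_force: 0.0
```

```bash
python3 -m crank '{"travel":[[-1.5,-4,0],[-3.2,-8.5,0],[-4.9,-13,0],[-6.6,-17.5,0],[-8.3,-22,0]],"turn":[[0,0,0],[0,0,0],[0,0,0],[0,0,0],[0,0,0]],"gripper":[0,0,0,0,0]}' 40 |head -2; python3 -m crank '{"travel":[[-1.7,-4.5,0],[-3,-8,0],[-3.8,-10.2,0],[-3.8,-10.2,-2],[-3.8,-10.2,-5]],"turn":[[0,0,0],[0,0,0],[0,0,0],[0,0,0],[0,0,0]],"gripper":[0,0,0,0,0]}'|head -2;python3 -m crank '{"travel":[[0,0,-3],[0,0,-6.5],[0,0,-9],[0,0,-10.3],[0,0,-10.8]],"turn":[[0,0,0],[0,0,0],[0,0,0],[0,0,0],[0,0,0]],"gripper":[0,0,0,0,0]}';python3 -m crank '{"travel":[[0,0,0],[0,0,0],[0,0,0],[0,0,0],[0,0,0]],"turn":[[0,0,0],[0,0,0],[0,0,0],[0,0,0],[0,0,0]],"gripper":[0.2,0.5,1,1,1]}'
```

```text
clock: 6.7
position: [0.5452, 0.1109, 0.2098]
clock: 7.2
position: [0.5092, 0.0095, 0.1605]
clock: 7.7
position: [0.5081, 0.0106, 0.0503]
tool_rot: [-3.141, 0.0, 1.539]
force: [-0.4, 0.1, 0.7]
grip_width: 0.0856
finger_force: 0.0
clock: 8.2
position: [0.5088, 0.0105, 0.0517]
tool_rot: [3.14, 0.0, 1.539]
force: [-1.5, 0.7, 5.4]
grip_width: 0.059
finger_force: 41.7
```

```bash
python3 -m crank '{"travel":[[0,0,2],[0,0,5],[0,0,8],[0,0,11],[0,2,13]],"turn":[[0,0,0],[0,0,0],[0,0,0],[0,0,0],[0,0,0]],"gripper":[1,1,1,1,1]}' 40|tail -2 ; python3 -m crank '{"travel":[[0.3,4,0],[0.7,8,0],[1.2,12.3,0],[1.7,16.6,0],[2.1,21,0]],"turn":[[0,0,0],[0,0,0],[0,0,0],[0,0,0],[0,0,0]],"gripper":[1,1,1,1,1]}'|tail -2;python3 -m crank '{"travel":[[0.5,4.5,0],[0.9,8.3,0],[1.1,10.6,0],[1.1,11.2,-2],[1.1,11.2,-5]],"turn":[[0,0,0],[0,0,0],[0,0,0],[0,0,0],[0,0,0]],"gripper":[1,1,1,1,1]}'; python3 -m crank '{"travel":[[0,0,-3],[0,0,-5.5],[0,0,-7],[0,0,-7.6],[0,0,-7.8]],"turn":[[0,0,0],[0,0,0],[0,0,0],[0,0,0],[0,0,0]],"gripper":[1,1,1,1,1]}' 40 ; python3 -m crank '{"travel":[[0,0,-0.1],[0,0,-0.1],[0,0,-0.1],[0,0,-0.1],[0,0,-0.1]],"turn":[[0,0,0],[0,0,0],[0,0,0],[0,0,0],[0,0,0]],"gripper":[0.8,0.5,0.15,0.15,0.15]}';python3 -m crank '{"travel":[[0,0,2],[0,0,5],[0,0,9],[0,0,13],[0,-3,16]],"turn":[[0,0,0],[0,0,0],[0,0,0],[0,0,0],[0,0,0]],"gripper":[0.15,0.15,0.15,0.15,0.15]}'
```

```text
grip_width: 0.0593
finger_force: 44.0
grip_width: 0.0592
finger_force: 44.0
clock: 9.7
position: [0.5404, 0.3547, 0.1322]
tool_rot: [3.139, -0.003, 1.541]
force: [0.6, -0.3, -3.7]
grip_width: 0.0592
finger_force: 44.0
clock: 10.2
position: [0.5402, 0.3526, 0.0528]
tool_rot: [3.141, -0.0, 1.539]
force: [0.3, -0.9, -2.0]
grip_width: 0.0588
finger_force: 44.0
clock: 10.7
position: [0.5402, 0.3526, 0.0517]
tool_rot: [3.141, -0.0, 1.539]
force: [1.2, -0.8, -0.4]
grip_width: 0.0724
finger_force: 0.0
clock: 11.2
position: [0.5391, 0.326, 0.214]
tool_rot: [3.141, -0.004, 1.543]
force: [0.7, -0.5, -0.2]
grip_width: 0.0724
finger_force: 0.0
```

```bash
python3 -m crank '{"travel":[[-0.4,-4,0],[-0.8,-8.5,0],[-1.2,-13,0],[-1.6,-17.5,0],[-2,-22,0]],"turn":[[0,0,0],[0,0,0],[0,0,0],[0,0,0],[0,0,0]],"gripper":[0,0,0,0,0]}' 40 |head -2; python3 -m crank '{"travel":[[-0.4,-4.5,0],[-0.8,-9,0],[-1.2,-13,0],[-1.5,-15.5,0],[-1.5,-16,-3]],"turn":[[0,0,0],[0,0,0],[0,0,0],[0,0,0],[0,0,0]],"gripper":[0,0,0,0,0]}'|head -2;python3 -m crank '{"travel":[[0,0,-4],[0,0,-8],[0,0,-11],[0,0,-12.8],[0,0,-13.4]],"turn":[[0,0,0],[0,0,0],[0,0,0],[0,0,0],[0,0,0]],"gripper":[0,0,0,0,0]}';python3 -m crank '{"travel":[[0,0,0],[0,0,0],[0,0,0],[0,0,0],[0,0,0]],"turn":[[0,0,0],[0,0,0],[0,0,0],[0,0,0],[0,0,0]],"gripper":[0.2,0.5,1,1,1]}'
```

```text
clock: 11.7
position: [0.5196, 0.1007, 0.2116]
clock: 12.2
position: [0.5063, -0.0612, 0.1836]
clock: 12.7
position: [0.5042, -0.0573, 0.0458]
tool_rot: [-3.139, -0.0, 1.54]
force: [0.6, -0.2, -0.1]
grip_width: 0.0853
finger_force: 0.0
clock: 13.2
position: [0.5056, -0.0576, 0.0486]
tool_rot: [3.14, 0.0, 1.539]
force: [-2.0, 0.2, 5.9]
grip_width: 0.0547
finger_force: 41.2
```

```bash
python3 -m crank '{"travel":[[0,0,2],[0,0,5],[0,0,8],[0,0,11],[0,2,13]],"turn":[[0,0,0],[0,0,0],[0,0,0],[0,0,0],[0,0,0]],"gripper":[1,1,1,1,1]}' 40|tail -2 ; python3 -m crank '{"travel":[[-0.3,4,0],[-0.7,8.3,0],[-1.2,12.6,0],[-1.8,17,0],[-2.4,21.4,0]],"turn":[[0,0,0],[0,0,0],[0,0,0],[0,0,0],[0,0,0]],"gripper":[1,1,1,1,1]}'|tail -2;python3 -m crank '{"travel":[[-0.7,4.4,0],[-1.6,8.8,0],[-2.4,12.8,0],[-2.9,15.4,0],[-3,16.2,-3]],"turn":[[0,0,0],[0,0,0],[0,0,0],[0,0,0],[0,0,0]],"gripper":[1,1,1,1,1]}'; python3 -m crank '{"travel":[[0,0,-4],[0,0,-7],[0,0,-8.8],[0,0,-9.6],[0,0,-9.8]],"turn":[[0,0,0],[0,0,0],[0,0,0],[0,0,0],[0,0,0]],"gripper":[1,1,1,1,1]}' 40 ; python3 -m crank '{"travel":[[0,0,-0.1],[0,0,-0.1],[0,0,-0.1],[0,0,-0.1],[0,0,-0.1]],"turn":[[0,0,0],[0,0,0],[0,0,0],[0,0,0],[0,0,0]],"gripper":[0.8,0.5,0.15,0.15,0.15]}';python3 -m crank '{"travel":[[0,0,2],[0,0,5],[0,0,9],[0,0,13],[0,-3,16]],"turn":[[0,0,0],[0,0,0],[0,0,0],[0,0,0],[0,0,0]],"gripper":[0.15,0.15,0.15,0.15,0.15]}'
```

```text
grip_width: 0.0548
finger_force: 43.2
grip_width: 0.0541
finger_force: 43.2
clock: 14.7
position: [0.4512, 0.3433, 0.151]
tool_rot: [3.137, -0.006, 1.542]
force: [0.8, 0.3, -2.9]
grip_width: 0.0546
finger_force: 43.2
clock: 15.2
position: [0.4511, 0.3385, 0.0496]
tool_rot: [3.141, -0.0, 1.539]
force: [0.9, 0.6, -1.8]
grip_width: 0.0547
finger_force: 43.2
clock: 15.7
position: [0.4512, 0.3386, 0.0487]
tool_rot: [3.141, -0.0, 1.539]
force: [0.3, 0.2, 1.1]
grip_width: 0.0722
finger_force: 0.0
clock: 16.2
position: [0.4505, 0.3116, 0.2109]
tool_rot: [3.14, -0.003, 1.543]
force: [0.8, -1.5, -0.2]
grip_width: 0.0729
finger_force: 0.0
```

```bash
python3 -m crank '{"travel":[[1.5,-4,1],[3,-8.5,2],[4.9,-13,3],[6.6,-17.5,4],[8.3,-22,4]],"turn":[[0,0,0],[0,0,0],[0,0,0],[0,0,0],[0,0,0]],"gripper":[0.15,0.15,0.15,0.15,0.15]}' 40 |head -2; python3 -m crank '{"travel":[[1.7,-4,0],[3.2,-7.5,0],[4,-8.8,0],[4.3,-8.8,0],[4.3,-8.8,0]],"turn":[[0,0,0],[0,0,0],[0,0,0],[0,0,0],[0,0,0]],"gripper":[0.15,0.15,0.15,0.15,0.15]}'|head -3
python3 - <<'E'
from h import *
a=snap('wrist','w2.png')['pixels'];b=snap('top','t2.png')['pixels']
a=cv2.resize(a[0:260],(800,406),interpolation=cv2.INTER_CUBIC)
cv2.imwrite('pics/w2b.png',a[:,:,::-1])
cv2.imwrite('pics/t2b.png',cv2.resize(b[130:280,60:260],None,fx=4,fy=4,interpolation=cv2.INTER_CUBIC)[:,:,::-1])
E
```

```text
clock: 16.7
position: [0.5349, 0.0866, 0.2498]
clock: 17.2
position: [0.577, 0.0016, 0.2483]
tool_rot: [-3.141, -0.001, 1.54]
```

View pics/w2b.png

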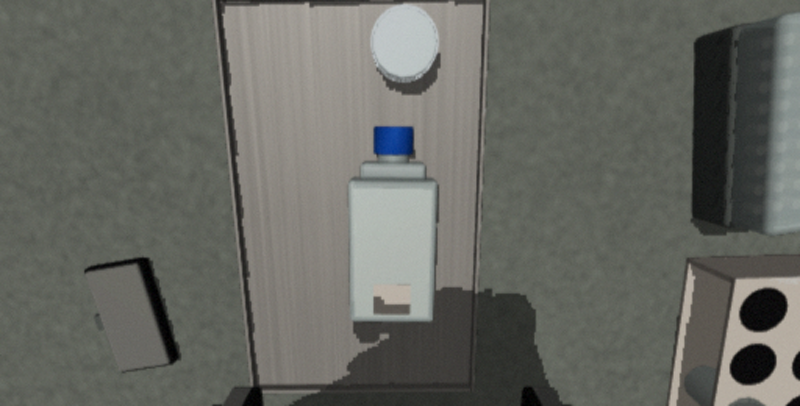

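View pics/t2b.png

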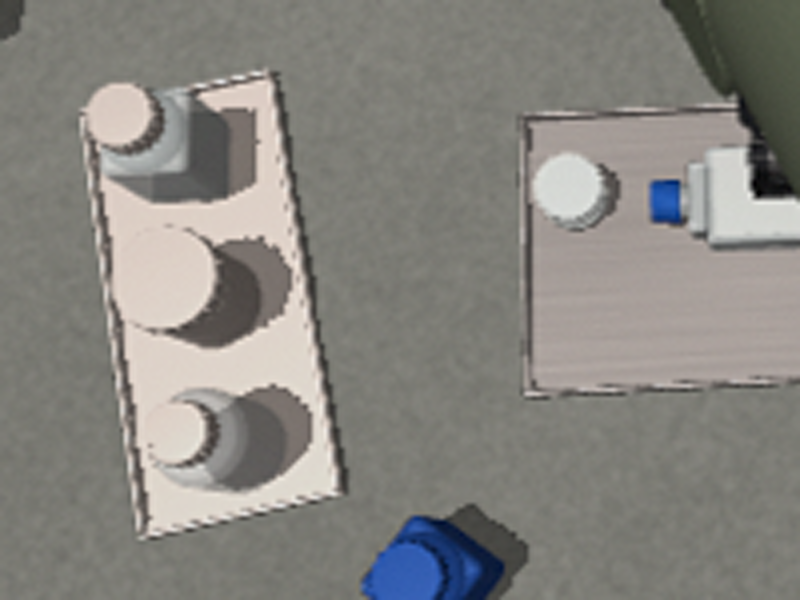

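All three containers stand inside the white tray. In the wrist view the flask's top corners are at (353,180), (437,180), (433,320) and (352,320), and the tray walls are at x≈228 and 482.

```bash
python3 - <<'E'
from h import *
d=load('w2.png');s=1.5625
def P(n,u,v,z): p=unproj(d,(u+.5)/s-.5,(v+.5)/s-.5,z);print(n,p.round(4));return p
F=[P('fl',u,v,.033) for u,v in((353,180),(437,180),(433,320),(352,320))];print(np.mean(F,0))
P('cap',394,141,.03);P('wallback',481,180,.014);print(bot.observe()['position'])
E
```

```text
fl [0.5538 0.0482 0.033 ]
fl [0.609  0.0465 0.033 ]
fl [ 0.6057 -0.0513  0.033 ]
fl [ 0.5479 -0.0495  0.033 ]
[ 0.57911084 -0.00150835  0.033     ]
cap [0.5815 0.0719 0.03  ]
wallback [0.641  0.0438 0.014 ]
[0.57663623 0.00215262 0.24841112]
```

```bash
python3 - <<'E'
from h import *
for f in('top0.png','side0.png'):
    d=load(f);g=d['pixels'].astype(int)
    # rectify plane z=.075, 0.5 mm/px: col = (y+.22)... world y decreasing to right
    N=480; xs=np.array([.63,.63,.39,.39]);ys=np.array([-.21,-.45,-.45,-.21])
    src=np.float32([proj(d,(x,y,.075)) for x,y in zip(xs,ys)]);dst=np.float32([[0,0],[N,0],[N,N],[0,N]])
    w=cv2.warpPerspective(d['pixels'],cv2.getPerspectiveTransform(src,dst),(N,N),flags=cv2.INTER_CUBIC)
    gr=cv2.cvtColor(w,cv2.COLOR_RGB2GRAY); m=(gr<45).astype(np.uint8)
    m=cv2.morphologyEx(m,cv2.MORPH_OPEN,np.ones((7,7)));
    c=max(cv2.findContours(m,cv2.RETR_EXTERNAL,2)[0],key=cv2.contourArea);(cx,cy),wh,a=cv2.minAreaRect(c)
    print(f,'ctr',.63-cy/2000,-.21-cx/2000,np.array(wh)/2000,a)
    m2=((gr>110)).astype(np.uint8); n,l,st,ce=cv2.connectedComponentsWithStats(m2)
    for i in range(1,n):
        if 600<st[i,4]<6000: print('blob',st[i],.63-ce[i][1]/2000,-.21-ce[i][0]/2000)
    cv2.imwrite('pics/im_'+f,w[:,:,::-1])
cv2.imwrite('pics/imab.png',np.hstack([cv2.resize(cv2.imread('pics/im_'+f),(400,400)) for f in('top0.png','side0.png')]))
E
python3 -m crank '{"travel":[[0.1,-0.3,-4],[0.1,-0.3,-9],[0.1,-0.3,-14],[0.1,-0.3,-18],[0.1,-0.3,-21]],"turn":[[0,0,0],[0,0,0],[0,0,0],[0,0,0],[0,0,0]],"gripper":[0.15,0.15,0.15,0.15,0.15]}' 35
```

```text
top0.png ctr 0.5103190689086914 -0.33291580200195314 [0.10623794 0.16550008] 6.742586612701416
blob [ 35   0  54  22 748] 0.6259973262032086 -0.2407566844919786
blob [ 172    0   80   51 1687] 0.617504742145821 -0.31685210432720806
blob [ 433   27   47   67 1389] 0.6020097192224622 -0.4408678905687545
blob [ 210  200   78   78 4663] 0.5107322539137894 -0.3344164700836371
blob [117 202  23 161 940] 0.48652606382978725 -0.2741159574468085
blob [ 348  253   79   96 3172] 0.4762358133669609 -0.4013206179066835
blob [ 15 288  65  37 674] 0.47772255192878343 -0.23571958456973294
blob [336 358  28  58 667] 0.43893253373313346 -0.3836319340329835
blob [361 396  48  35 706] 0.4243038243626063 -0.40337818696883854
blob [ 117  413   90   67 1723] 0.40874085896691814 -0.29523215322112595
side0.png ctr 0.5097794647216797 -0.32683519744873046 [0.10672462 0.1622991 ] 6.775656223297119
blob [ 369  118  111   88 3009] 0.5529390162844798 -0.4169089398471253
blob [ 212  200   75   76 4440] 0.5112274774774774 -0.334575563063063
blob [363 207  60  53 934] 0.5145765524625268 -0.40378051391862957
blob [   0  438   82   42 2060] 0.39878519417475733 -0.22770873786407766
blob [ 82 451  61  29 907] 0.39716923925027564 -0.2660308710033076
clock: 17.8
position: [0.5767, -0.0011, 0.036]
tool_rot: [-3.14, -0.001, 1.541]
force: [0.6, -0.3, -0.1]
grip_width: 0.0728
finger_force: 0.0
```

View pics/imab.png

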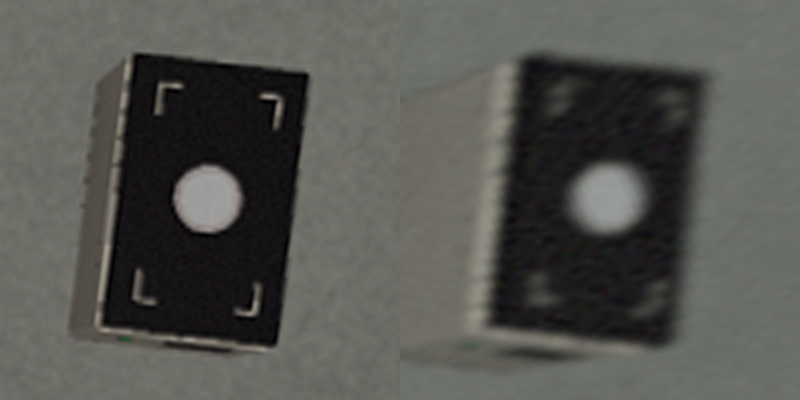

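The rectified views show the window at (0.511, -0.3345), with both cameras within 1 mm of each other. The stage yaw is about -6.7°. I go on to grip the flask.

```bash
python3 -m crank '{"travel":[[0,0,-1.2],[0,0,-2.4],[0,0,-3],[0,0,-3.3],[0,0,-3.4]],"turn":[[0,0,0],[0,0,0],[0,0,0],[0,0,0],[0,0,0]],"gripper":[0.15,0.15,0.15,0.15,0.15]}' 35
python3 -m crank '{"travel":[[0,0,0],[0,0,0],[0,0,0],[0,0,0],[0,0,0]],"turn":[[0,0,0],[0,0,0],[0,0,0],[0,0,0],[0,0,0]],"gripper":[0.2,0.3,0.5,0.8,0.8]}' 35
python3 -m crank '{"travel":[[0,0,1],[0,0,3],[0,0,6],[0,0,6],[0,0,6]],"turn":[[0,0,0],[0,0,0],[0,0,0],[0,0,0],[0,0,0]],"gripper":[0.8,0.8,0.8,0.8,0.8]}' 35
python3 - <<'E'
from h import *
a=snap('wrist','w3.png')['pixels'];b=snap('side','s3.png')['pixels']
o=np.hstack([cv2.resize(a,(400,300),interpolation=cv2.INTER_AREA),cv2.resize(b[130:280,180:380],(400,300),interpolation=cv2.INTER_CUBIC)])
cv2.imwrite('pics/ws3.png',o[:,:,::-1])
E
```

```text
clock: 18.3
position: [0.5785, -0.0025, 0.005]
tool_rot: [3.14, -0.0, 1.539]
force: [0.6, -0.5, 0.3]
grip_width: 0.0723
finger_force: 0.0
clock: 18.8
position: [0.5783, -0.0026, 0.0051]
tool_rot: [3.141, 0.0, 1.539]
force: [-2.2, -0.2, 8.2]
grip_width: 0.0594
finger_force: 37.5
clock: 19.3
position: [0.5785, -0.0028, 0.0653]
tool_rot: [3.14, 0.0, 1.539]
force: [0.6, -0.3, -1.1]
grip_width: 0.0592
finger_force: 38.8
```

View pics/ws3.png

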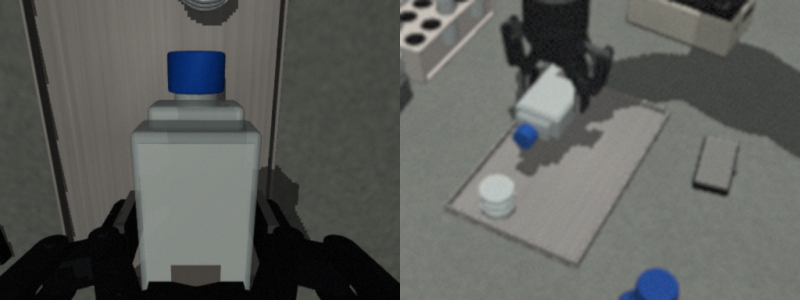

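```bash
python3 - <<'E'
from h import *
d=load('w3.png');p=bot.observe()['position']
for u,v,z in((134,137,.093),(258,137,.093),(197,72,.09)): print(unproj(d,u*1.28,v*1.28,z).round(4))
print(p)
E
python3 -m crank '{"travel":[[0,0,3],[0,0,6],[0,-1.5,9],[-0.4,-4,11.5],[-0.9,-6.5,11.5]],"turn":[[0,0,0],[0,0,-4],[0,0,-12],[0,0,-20],[0,0,-28]],"gripper":[0.8,0.8,0.8,0.8,0.8]}' 35|head -3
python3 -m crank '{"travel":[[-0.6,-3,0],[-1.2,-6,0],[-1.8,-9,0],[-2.4,-12,0],[-3,-15,0]],"turn":[[0,0,-8],[0,0,-16],[0,0,-24],[0,0,-32],[0,0,-40]],"gripper":[0.8,0.8,0.8,0.8,0.8]}' 35|head -3
python3 -m crank '{"travel":[[-0.6,-3,0],[-1.2,-6,0],[-1.8,-9,0],[-2.4,-11.2,0],[-2.8,-11.5,0]],"turn":[[0,0,-8],[0,0,-15],[0,0,-21],[0,0,-25],[0,0,-27]],"gripper":[0.8,0.8,0.8,0.8,0.8]}' 35
```

```text
[0.5534 0.0456 0.093 ]
[0.6085 0.0438 0.093 ]
[0.5822 0.0724 0.09  ]
[ 0.5776889  -0.00267191  0.06401956]
clock: 19.9
position: [0.5701, -0.068, 0.1818]
tool_rot: [3.139, -0.002, 1.045]
clock: 20.4
position: [0.5383, -0.2186, 0.1785]
tool_rot: [-3.141, 0.001, 0.347]
clock: 20.9
position: [0.5096, -0.3352, 0.1785]
tool_rot: [3.141, 0.001, -0.124]
force: [0.1, 0.4, -1.0]
grip_width: 0.0594
finger_force: 38.7
```

```bash
python3 -m crank '{"travel":[[0.1,-0.1,-2.5],[0.1,-0.1,-5],[0.1,-0.1,-7],[0.1,-0.1,-8.5],[0.1,-0.1,-9.2]],"turn":[[0,0,0],[0,0,0],[0,0,0],[0,0,0],[0,0,0]],"gripper":[0.8,0.8,0.8,0.8,0.8]}' 35
python3 -m crank '{"travel":[[0,0,-0.4],[0,0,-0.7],[0,0,-0.9],[0,0,-1.0],[0,0,-1.0]],"turn":[[0,0,0],[0,0,0],[0,0,0],[0,0,0],[0,0,0]],"gripper":[0.8,0.8,0.8,0.8,0.8]}' 35
```

```text
clock: 21.4
position: [0.5116, -0.3327, 0.0858]
tool_rot: [-3.141, 0.002, -0.118]
force: [0.1, -0.1, -0.7]
grip_width: 0.0592
finger_force: 38.8
clock: 21.9
position: [0.5121, -0.3336, 0.0776]
tool_rot: [3.141, -0.0, -0.119]
force: [0.7, -0.4, -2.0]
grip_width: 0.0595
finger_force: 38.8
```

```bash
python3 -m crank '{"travel":[[0,0,-0.05],[0,0,-0.1],[0,0,-0.1],[0,0,-0.1],[0,0,-0.1]],"turn":[[0,0,0],[0,0,0],[0,0,0],[0,0,0],[0,0,0]],"gripper":[0.8,0.8,0.8,0.8,0.8]}' 20
python3 -m crank '{"travel":[[0,0,0],[0,0,0],[0,0,0],[0,0,0],[0,0,0]],"turn":[[0,0,0],[0,0,0],[0,0,0],[0,0,0],[0,0,0]],"gripper":[0.3,0.25,0.2,0.15,0.15]}' 20
python3 -m crank '{"travel":[[0,0,1],[0,0,3],[0,0,6],[-1,5,9],[-1,10,12]],"turn":[[0,0,0],[0,0,0],[0,0,0],[0,0,0],[0,0,8]],"gripper":[0.15,0.15,0.15,0.15,0.15]}' 35
python3 -m crank '{"travel":[[0,4,0],[0,8,0],[0,12,0],[0,16,0],[0,20,0]],"turn":[[0,0,8],[0,0,16],[0,0,24],[0,0,32],[0,0,40]],"gripper":[0.15,0.15,0.15,0.15,0.15]}' 35
python3 - <<'E'
from h import *
b=snap('top','t4.png')['pixels']
cv2.imwrite('pics/t4b.png',cv2.resize(b[140:250,300:440],None,fx=5,fy=5,interpolation=cv2.INTER_CUBIC)[:,:,::-1])
E
```

```text
clock: 22.4
position: [0.5121, -0.3337, 0.0771]
tool_rot: [3.141, -0.001, -0.119]
force: [-3.3, 1.9, 10.0]
grip_width: 0.0597
finger_force: 40.0
clock: 22.9
position: [0.512, -0.3335, 0.0763]
tool_rot: [-3.142, 0.0, -0.119]
force: [-0.5, -0.0, 0.4]
grip_width: 0.0724
finger_force: 0.0
clock: 23.4
position: [0.5014, -0.2482, 0.1888]
tool_rot: [3.141, 0.0, 0.019]
force: [1.3, 1.5, -0.6]
grip_width: 0.0726
finger_force: 0.0
clock: 23.9
position: [0.5023, -0.047, 0.1883]
tool_rot: [3.141, -0.0, 0.724]
force: [1.3, -0.1, 0.1]
grip_width: 0.0727
finger_force: 0.0
```

View pics/t4b.png

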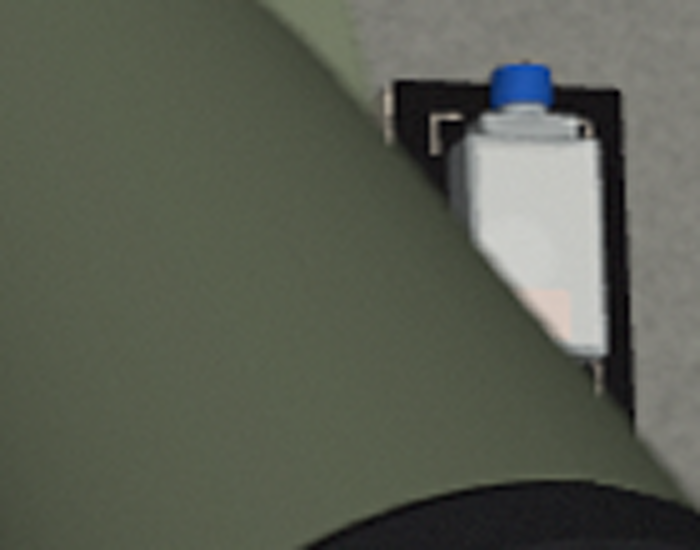

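The flask lies flat and lengthwise on the stage, with its cap at the far end (crop corners (468,137), (597,139), (607,355)). I'll check the centring once the arm is clear, and fetch the round bottle meanwhile.

```bash
python3 -m crank '{"travel":[[0,4,1],[0,8,2],[-0.5,12,2],[-1,16,2],[-1.5,20,2]],"turn":[[0,0,8],[0,0,16],[0,0,24],[0,0,32],[0,0,40]],"gripper":[0.15,0.15,0.15,0.15,0.15]}' 40|head -3
python3 -m crank '{"travel":[[-0.6,4,0],[-1.2,8,0],[-2,12,0],[-3,16,0],[-3.6,18.5,0]],"turn":[[0,0,2],[0,0,4],[0,0,6],[0,0,6.8],[0,0,6.8]],"gripper":[0.15,0.15,0.15,0.15,0.15]}' 40|head -3
python3 - <<'E'
from h import *
d=snap('top','t5.png')
print(bot.observe()['position'],bot.observe()['tool_rot'])
N=480; xs=np.array([.63,.63,.39,.39]);ys=np.array([-.21,-.45,-.45,-.21]);o=[]
for z in(.075,.105):
    src=np.float32([proj(d,(x,y,z)) for x,y in zip(xs,ys)]);dst=np.float32([[0,0],[N,0],[N,N],[0,N]])
    w=cv2.warpPerspective(d['pixels'],cv2.getPerspectiveTransform(src,dst),(N,N),flags=cv2.INTER_CUBIC)
    p=(int((-.21+.3345)*2000),int((.63-.511)*2000)); cv2.circle(w,p,3,(255,0,0),-1)
    a=np.radians(-6.75);R=np.array([[np.cos(a),-np.sin(a)],[np.sin(a),np.cos(a)]])
    if z>.1:
        q=[R@v+[.511,-.3345] for v in((.05,.03),(.05,-.03),(-.05,-.03),(-.05,.03))]
        cv2.polylines(w,[np.int32([((-.21-y)*2000,(.63-x)*2000) for x,y in q])],True,(255,0,0),1)
    o.append(cv2.resize(w,(400,400),interpolation=cv2.INTER_AREA))
cv2.imwrite('pics/im5.png',np.hstack(o)[:,:,::-1])
E
```

```text
clock: 24.45
position: [0.4872, 0.1529, 0.2082]
tool_rot: [3.14, 0.0, 1.422]
clock: 24.95
position: [0.4502, 0.3395, 0.2081]
tool_rot: [3.141, -0.001, 1.538]
[0.44889045 0.34272767 0.20824024] [-3.14136272e+00 -2.88469442e-03  1.54070220e+00]
```

View pics/im5.png

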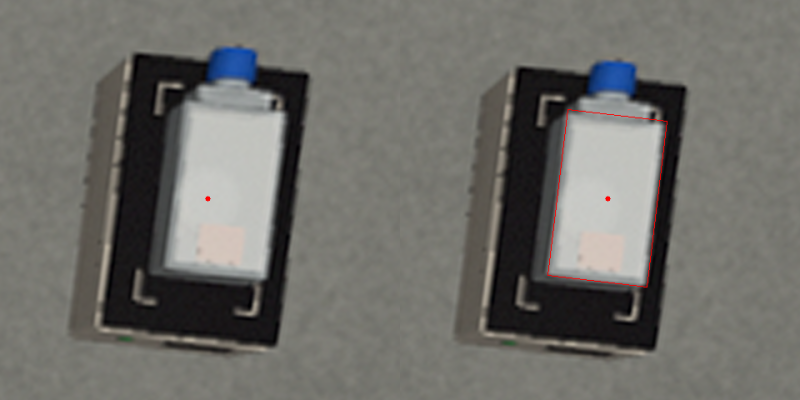

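The projected flask outline matches the picture to within 1–2 mm, so it is centred on the window. Next I pick up the round bottle.

```bash
python3 -m crank '{"travel":[[0,0,-4],[0,0,-8],[0,0,-11],[0,0,-14],[0,0,-15.5]],"turn":[[0,0,0],[0,0,0],[0,0,0],[0,0,0],[0,0,0]],"gripper":[0.15,0.15,0.15,0.15,0.15]}' 40|head -3
python3 -m crank '{"travel":[[0,0,-0.6],[0,0,-0.6],[0,0,-0.6],[0,0,-0.6],[0,0,-0.6]],"turn":[[0,0,0],[0,0,0],[0,0,0],[0,0,0],[0,0,0]],"gripper":[0.15,0.2,0.4,1,1]}' 40
python3 -m crank '{"travel":[[0,0,0],[0,0,3],[0,0,7],[0,0,11],[0,-2,13]],"turn":[[0,0,0],[0,0,0],[0,0,0],[0,0,0],[0,0,0]],"gripper":[1,1,1,1,1]}' 40
```

```text
clock: 25.5
position: [0.451, 0.3357, 0.0507]
tool_rot: [-3.14, 0.002, 1.535]
clock: 26.0
position: [0.452, 0.337, 0.0479]
tool_rot: [3.14, -0.001, 1.536]
force: [-2.3, -0.8, 6.6]
grip_width: 0.0546
finger_force: 41.8
clock: 26.5
position: [0.4518, 0.3193, 0.1807]
tool_rot: [3.138, -0.004, 1.538]
force: [0.4, -0.9, -2.0]
grip_width: 0.0544
finger_force: 43.5
```

```bash
python3 -m crank '{"travel":[[0.4,-4,0],[1,-8.3,0],[1.6,-12.6,0],[2.2,-17,0],[2.8,-21.4,0]],"turn":[[0,0,0],[0,0,0],[0,0,0],[0,0,0],[0,0,0]],"gripper":[1,1,1,1,1]}' 40|head -2
python3 -m crank '{"travel":[[0.7,-4.4,0],[1.4,-8.8,0],[2,-12.4,0],[2.5,-15.2,0],[2.6,-16.2,-3]],"turn":[[0,0,0],[0,0,0],[0,0,0],[0,0,0],[0,0,0]],"gripper":[1,1,1,1,1]}' 40|head -2
python3 -m crank '{"travel":[[0,0,-4],[0,0,-7],[0,0,-8.8],[0,0,-9.6],[0,0,-9.8]],"turn":[[0,0,0],[0,0,0],[0,0,0],[0,0,0],[0,0,0]],"gripper":[1,1,1,1,1]}' 40
```

```text
clock: 27.0
position: [0.4796, 0.1008, 0.1775]
clock: 27.5
position: [0.5078, -0.063, 0.1494]
clock: 28.0
position: [0.5056, -0.0594, 0.0486]
tool_rot: [3.141, 0.0, 1.536]
force: [-0.6, -0.1, -2.2]
grip_width: 0.0545
finger_force: 43.4
```

```bash
python3 -m crank '{"travel":[[0,0,-0.1],[0,0,-0.1],[0,0,-0.1],[0,0,-0.1],[0,0,-0.1]],"turn":[[0,0,0],[0,0,0],[0,0,0],[0,0,0],[0,0,0]],"gripper":[0.8,0.5,0.15,0.15,0.15]}' 40
python3 -m crank '{"travel":[[0,0,2],[0,0,5],[0,0,9],[0,0,13],[0,3,16]],"turn":[[0,0,0],[0,0,0],[0,0,0],[0,0,0],[0,0,0]],"gripper":[0.15,0.15,0.15,0.15,0.15]}' |head -2
python3 -m crank '{"travel":[[0.3,4,0],[0.7,8.5,0],[1.1,13,0],[1.5,17.5,0],[1.9,22,0]],"turn":[[0,0,0],[0,0,0],[0,0,0],[0,0,0],[0,0,0]],"gripper":[0.15,0.15,0.15,0.15,0.15]}' 40|head -2
python3 -m crank '{"travel":[[0.4,4.5,0],[0.8,9,0],[1.2,13,0],[1.5,15.5,0],[1.5,16.2,0]],"turn":[[0,0,0],[0,0,0],[0,0,0],[0,0,0],[0,0,0]],"gripper":[0.15,0.15,0.15,0.15,0.15]}' |head -3
```

```text
clock: 28.5
position: [0.5056, -0.0595, 0.0477]
tool_rot: [3.141, 0.0, 1.536]
force: [0.2, 0.1, 0.6]
grip_width: 0.0725
finger_force: 0.0
clock: 29.0
position: [0.5056, -0.0322, 0.2096]
clock: 29.5
position: [0.5243, 0.1923, 0.2076]
clock: 30.0
position: [0.5385, 0.3558, 0.2071]
tool_rot: [-3.141, -0.001, 1.539]
```

```bash
python3 -m crank '{"travel":[[0,0,-4],[0,0,-8],[0,0,-11.5],[0,0,-14.5],[0,0,-15.6]],"turn":[[0,0,0],[0,0,0],[0,0,0],[0,0,0],[0,0,0]],"gripper":[0.15,0.15,0.15,0.15,0.15]}' 40|head -3
python3 -m crank '{"travel":[[0,0,0],[0,0,0],[0,0,0],[0,0,0],[0,0,0]],"turn":[[0,0,0],[0,0,0],[0,0,0],[0,0,0],[0,0,0]],"gripper":[0.15,0.2,0.4,1,1]}' 40
python3 -m crank '{"travel":[[0,0,0],[0,0,3],[0,0,7],[0,0,11],[0,-2,13]],"turn":[[0,0,0],[0,0,0],[0,0,0],[0,0,0],[0,0,0]],"gripper":[1,1,1,1,1]}' 40
```

```text
clock: 30.5
position: [0.5385, 0.3508, 0.0487]
tool_rot: [-3.139, 0.003, 1.535]
clock: 31.0
position: [0.5402, 0.3531, 0.0534]
tool_rot: [3.139, -0.001, 1.535]
force: [-0.2, -0.5, 5.3]
grip_width: 0.0594
finger_force: 41.9
clock: 31.5
position: [0.5396, 0.3357, 0.1863]
tool_rot: [3.138, -0.005, 1.538]
force: [-0.0, -0.4, -2.5]
grip_width: 0.0591
finger_force: 44.2
```

```bash
python3 -m crank '{"travel":[[-0.3,-4,0],[-0.7,-8.3,0],[-1.1,-12.6,0],[-1.5,-17,0],[-1.9,-21,0]],"turn":[[0,0,0],[0,0,0],[0,0,0],[0,0,0],[0,0,0]],"gripper":[1,1,1,1,1]}' 40|head -2
python3 -m crank '{"travel":[[-0.4,-4,0],[-0.8,-7.5,0],[-1.1,-10,0],[-1.2,-11.2,0],[-1.2,-11.2,0]],"turn":[[0,0,0],[0,0,0],[0,0,0],[0,0,0],[0,0,0]],"gripper":[1,1,1,1,1]}' 40|head -2
python3 -m crank '{"travel":[[0,0,-4],[0,0,-8],[0,0,-11],[0,0,-12.5],[0,0,-12.8]],"turn":[[0,0,0],[0,0,0],[0,0,0],[0,0,0],[0,0,0]],"gripper":[1,1,1,1,1]}' 40
```

```text
clock: 32.0
position: [0.5203, 0.1205, 0.1827]
clock: 32.5
position: [0.5086, 0.0092, 0.1822]
clock: 33.0
position: [0.5079, 0.0124, 0.0524]
tool_rot: [-3.14, -0.0, 1.538]
force: [-8.2, -0.4, 25.3]
grip_width: 0.0591
finger_force: 47.4
```

```bash
python3 -m crank '{"travel":[[0,0,0],[0,0,0],[0,0,0],[0,0,0],[0,0,0]],"turn":[[0,0,0],[0,0,0],[0,0,0],[0,0,0],[0,0,0]],"gripper":[1,1,1,1,1]}' 40
python3 - <<'E'
from h import *
b=snap('side','s6.png')['pixels']
cv2.imwrite('pics/s6b.png',cv2.resize(b[130:270,190:340],None,fx=4,fy=4,interpolation=cv2.INTER_CUBIC)[:,:,::-1])
E
```

```text
clock: 33.5
position: [0.5086, 0.0106, 0.0536]
tool_rot: [3.141, -0.0, 1.536]
force: [0.3, 0.5, -2.4]
grip_width: 0.059
finger_force: 45.1
```

View pics/s6b.png

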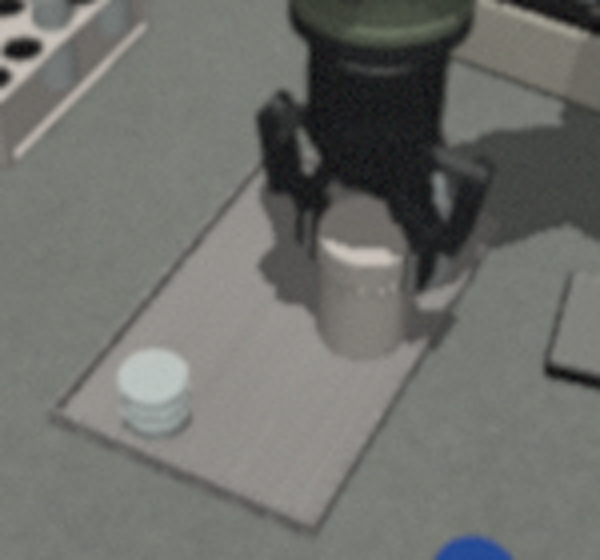

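The jar is upright just above the tray floor and clear of the dishes. The 25 N reading was a brief touch, since the force is now just the jar's weight. I release it and go for the square bottle.

```bash
python3 -m crank '{"travel":[[0,0,-0.05],[0,0,-0.1],[0,0,-0.15],[0,0,-0.15],[0,0,-0.15]],"turn":[[0,0,0],[0,0,0],[0,0,0],[0,0,0],[0,0,0]],"gripper":[1,1,1,1,1]}' 40
python3 -m crank '{"travel":[[0,0,0],[0,0,0],[0,0,0],[0,0,0],[0,0,0]],"turn":[[0,0,0],[0,0,0],[0,0,0],[0,0,0],[0,0,0]],"gripper":[0.8,0.5,0.15,0.15,0.15]}' 40
python3 -m crank '{"travel":[[0,0,2],[0,0,5],[0,0,9],[0,0,13],[0,3,16]],"turn":[[0,0,0],[0,0,0],[0,0,0],[0,0,0],[0,0,0]],"gripper":[0.15,0.15,0.15,0.15,0.15]}' |head -2
python3 -m crank '{"travel":[[1.7,4,0],[3.4,8,0],[5.1,12,0],[6.8,16,0],[8.5,20,0]],"turn":[[0,0,0],[0,0,0],[0,0,0],[0,0,0],[0,0,0]],"gripper":[0.15,0.15,0.15,0.15,0.15]}' 40|head -2
python3 -m crank '{"travel":[[1.5,4,0],[2.8,8,0],[3.6,11,0],[3.6,12.2,0],[3.6,12.2,0]],"turn":[[0,0,0],[0,0,0],[0,0,0],[0,0,0],[0,0,0]],"gripper":[0.15,0.15,0.15,0.15,0.15]}' |head -3
```

```text
clock: 34.05
position: [0.5087, 0.0103, 0.0526]
tool_rot: [3.141, 0.001, 1.535]
force: [-2.9, -1.8, 17.8]
grip_width: 0.059
finger_force: 46.7
clock: 34.55
position: [0.5084, 0.0106, 0.0518]
tool_rot: [3.142, -0.0, 1.536]
force: [-0.4, -0.6, 0.3]
grip_width: 0.0718
finger_force: 0.0
clock: 35.05
position: [0.5087, 0.0378, 0.2139]
clock: 35.55
position: [0.5938, 0.2422, 0.2117]
clock: 36.05
position: [0.6284, 0.3644, 0.2111]
tool_rot: [-3.14, -0.0, 1.538]
```

```bash
python3 -m crank '{"travel":[[0,0,-4],[0,0,-8],[0,0,-12],[0,0,-15],[0,0,-16.3]],"turn":[[0,0,0],[0,0,0],[0,0,0],[0,0,0],[0,0,0]],"gripper":[0.15,0.15,0.15,0.15,0.15]}' 40|head -3
python3 -m crank '{"travel":[[0,0,0],[0,0,0],[0,0,0],[0,0,0],[0,0,0]],"turn":[[0,0,0],[0,0,0],[0,0,0],[0,0,0],[0,0,0]],"gripper":[0.15,0.2,0.4,1,1]}' 40
python3 -m crank '{"travel":[[0,0,0],[0,0,3],[0,0,7],[0,0,11],[-1,-2,13]],"turn":[[0,0,0],[0,0,0],[0,0,0],[0,0,0],[0,0,0]],"gripper":[1,1,1,1,1]}' 40
```

```text
clock: 36.55
position: [0.6287, 0.3598, 0.0461]
tool_rot: [-3.139, 0.003, 1.534]
clock: 37.05
position: [0.6301, 0.363, 0.0511]
tool_rot: [3.139, -0.001, 1.536]
force: [-2.4, -2.0, 9.0]
grip_width: 0.0513
finger_force: 40.9
clock: 37.55
position: [0.62, 0.3456, 0.1836]
tool_rot: [3.137, -0.005, 1.538]
force: [0.4, 0.4, -1.8]
grip_width: 0.0513
finger_force: 43.0
```

```bash
python3 -m crank '{"travel":[[-1.5,-3.5,0],[-3.2,-7.5,0],[-4.8,-11.5,0],[-6.4,-15.5,0],[-8,-19,0]],"turn":[[0,0,0],[0,0,0],[0,0,0],[0,0,0],[0,0,0]],"gripper":[1,1,1,1,1]}' 40|head -2
python3 -m crank '{"travel":[[-1.2,-3,0],[-2.2,-5.5,0],[-3,-7.1,0],[-3,-7.5,0],[-3,-7.5,0]],"turn":[[0,0,0],[0,0,0],[0,0,0],[0,0,0],[0,0,0]],"gripper":[1,1,1,1,1]}' 40|head -2
python3 -m crank '{"travel":[[0,0,-4],[0,0,-8],[0,0,-10.5],[0,0,-11.8],[0,0,-12.3]],"turn":[[0,0,0],[0,0,0],[0,0,0],[0,0,0],[0,0,0]],"gripper":[1,1,1,1,1]}' 40
python3 -m crank '{"travel":[[0,0,-0.2],[0,0,-0.4],[0,0,-0.5],[0,0,-0.5],[0,0,-0.5]],"turn":[[0,0,0],[0,0,0],[0,0,0],[0,0,0],[0,0,0]],"gripper":[1,1,1,1,1]}' 40
```

```text
clock: 38.05
position: [0.5389, 0.1505, 0.1799]
clock: 38.55
position: [0.51, 0.0774, 0.1797]
clock: 39.05
position: [0.5094, 0.0786, 0.0552]
tool_rot: [-3.141, -0.0, 1.537]
force: [0.4, -0.5, -0.8]
grip_width: 0.0517
finger_force: 42.8
clock: 39.55
position: [0.5096, 0.0775, 0.0513]
tool_rot: [3.141, -0.0, 1.535]
force: [-0.2, 0.3, -1.3]
grip_width: 0.051
finger_force: 42.8
```

```bash
python3 -m crank '{"travel":[[0,0,-0.1],[0,0,-0.15],[0,0,-0.2],[0,0,-0.2],[0,0,-0.2]],"turn":[[0,0,0],[0,0,0],[0,0,0],[0,0,0],[0,0,0]],"gripper":[1,1,1,1,1]}' 40
python3 -m crank '{"travel":[[0,0,0],[0,0,0],[0,0,0],[0,0,0],[0,0,0]],"turn":[[0,0,0],[0,0,0],[0,0,0],[0,0,0],[0,0,0]],"gripper":[0.8,0.5,0.15,0.15,0.15]}' 40
python3 -m crank '{"travel":[[0,0,2],[0,0,5],[0,0,9],[0,0,13],[0,0,16]],"turn":[[0,0,0],[0,0,0],[0,0,0],[0,0,0],[0,0,0]],"gripper":[0.15,0.15,0.15,0.15,0.15]}' |head -2
python3 -m crank '{"travel":[[0,4,0],[0,8,0],[0,12,0],[0,16,0],[0,20,0]],"turn":[[0,0,0],[0,0,0],[0,0,0],[0,0,0],[0,0,0]],"gripper":[0.15,0.15,0.15,0.15,0.15]}' 40|head -2
python3 - <<'E'
from h import *
b=snap('top','t7.png')['pixels'];a=load('top0.png')['pixels']
f=lambda i:cv2.resize(i[145:240,183:316],(400,286),interpolation=cv2.INTER_CUBIC)
g=lambda i:cv2.resize(i[80:290,240:440],(400,300),interpolation=cv2.INTER_AREA)
cv2.imwrite('pics/t7b.png',np.vstack([np.hstack([f(a),f(b)]),np.hstack([cv2.resize(i,(400,300)) for i in (a,b)])])[:,:,::-1])
E
```

```text
clock: 40.05
position: [0.5092, 0.0776, 0.0505]
tool_rot: [3.141, 0.001, 1.536]
force: [-15.1, -3.0, 42.2]
grip_width: 0.0513
finger_force: 46.0
clock: 40.55
position: [0.5095, 0.0776, 0.0489]
tool_rot: [3.141, -0.0, 1.536]
force: [0.4, 0.2, -0.1]
grip_width: 0.0726
finger_force: 0.0
clock: 41.05
position: [0.5096, 0.0777, 0.2111]
clock: 41.55
position: [0.5092, 0.2791, 0.2088]
```

View pics/t7b.png

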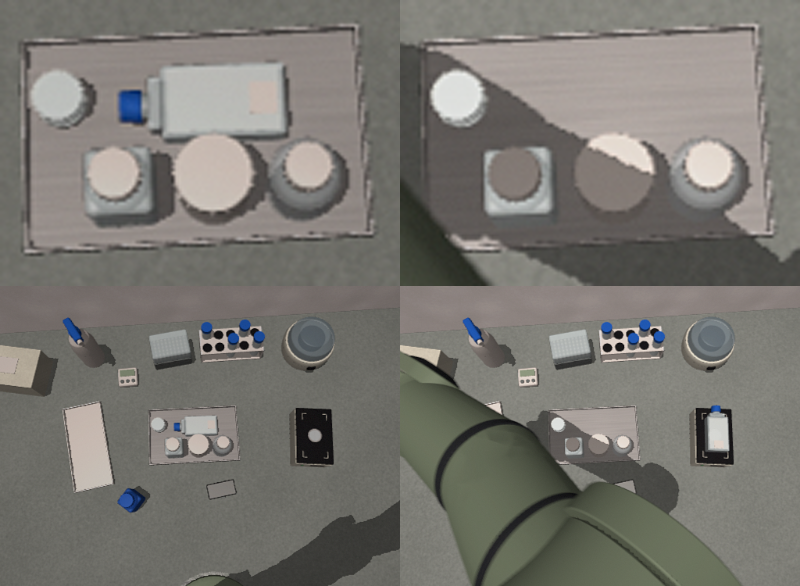

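Before-and-after crops match: square cap (114→514−400), jar (214→614−400) and round cap (308→708−400). The dishes, timer and slide case have not moved, and the flask is still centred on the imager. The robot is touching nothing, so I hand in.

```bash
python3 -c "
from workcell import bot
print(bot.job_done())"
```

```text
the job is handed in; nothing more can be done
None
```

The job is handed in at 41.6 s of the 141 s allowed: the flask lies level on the imager, centred over the window to within about 2 mm. All three containers are back upright in their places, and the dish stack, slide case and timer show no movement in the last top view.

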